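Pull the spent dust cassette from the electrode grinder

TASK

The electrode grinder's dust cassette is full: press its spring tab down until the cassette pops up by itself, then lift the cassette out by its grip rib and set it down, flat on its base, in the empty waste pan. Keep it level all the way so that no grinding dust spills, put it down rather than dropping it, and leave everything else where it is.

Things in the scene. Friction and masses are not known exactly. Their poses are not given: they have to be found in the camera images.
- grinder: electrode grinder, fixed: grey plinth 70 mm high with a filter bay at one end, motor and disc housing (197 mm high) at the other. Origin on the table under the bay's middle; x from the front face (-62 mm) to the rear (100 mm), y towards the motor, z up. Plinth from y -85 to 300 mm, flat up to y 90 mm (beyond: a low knob, a 120 mm high duct), tall head beyond y 135 mm
- cassette: black filter cassette (pale pleats in its grille) seated in the bay; 0.2 to 0.33 kg; body 90 (x) by 116 (y) by 44 mm, on it a 6 mm top plate 112 by 132 mm over the front lip, then a grip rib 14 (x) by 64 (y) mm, 26 mm high. Origin: middle of its underside, 30 mm above the table when seated, axes then as the grinder's. Play in the bay 1.5 to 2 mm; clear of the deck after rising 40 mm
- grip (a point): point in the grip rib's middle, 16 mm above the top plate and 10 mm below the rib's top (66 mm above the cassette's underside); turns with the cassette
- tab (a joint): turn of the spring latch, rad: 0 at rest, grows as the tab is pressed down, stop at 0.36. Its hidden nose holds the cassette down and lets go at 0.18 to 0.3: then a sprung floor lifts the cassette 14 mm, where it stays, loose, when the tab is let go. Press it nearly to the stop, about 11 mm down at tab_top; this takes 3 to 11 N, and it springs back by itself
- tab_top (a point): where to press: on the upper face of the latch's steel thumb tab, a plate 36 mm wide (y) sticking out of the grinder's front below the cassette's lip, from 60 to 106 mm before the grinder's origin, 52 mm above the table at rest. This point lies 93 mm before the origin and moves with the tab, which hinges on a pin along y, 42 mm behind and 11 mm below it
- pan: empty undivided bare-metal waste pan, open on top, fixed: 170 mm (x) by 200 mm (y) outside, 45 mm high, walls 3 mm, floor 3 mm thick. Origin under its middle, z up.
- tray: divided metal tray of the same outside size with ceramic nozzles and collets in it; fixed, not to be used
- brush: loose brush with a handle lying on the table; leave it alone. Origin at its middle
- square: loose triangular steel magnetic welding square about 80 mm, 14 mm high, lying on the table; leave it alone
- cup: small brown ceramic nozzle, 32 mm wide and 46 mm high, standing on the rear of the grinder's deck; leave it alone. Origin under it
- case: flat black electrode case 40 by 175 by 18 mm lying behind the grinder; leave it alone. Origin under its middle
- wrench: loose wrench lying on the table; leave it alone

How it is judged:
On the way, in this order (a step that is already met when the one before it is completed fails the run):
1. the latch is pressed and the cassette has sprung up, level, at least 9 mm, before anything grips it (z of cassette in the frame of grinder above 0.039 m and angle between cassette's own z axis and vertical below 0.1 rad and contact force between the fingers and cassette below 0.5 N), for 0.1 s.
2. the cassette is lifted clear of the bay, its underside above the deck (z of cassette in the frame of grinder above 0.075 m), for 0.1 s.
At the end, for the whole second after the job is handed in: the cassette lies at rest inside the waste pan, flat on its base (underside within 7 mm of the pan's floor, tilted less than 0.12 rad, rib up), let go (z of cassette in the frame of pan below 0.01 m and x of cassette in the frame of pan between -0.06 and 0.06 m and y of cassette in the frame of pan between -0.07 and 0.07 m and angle between cassette's own z axis and vertical below 0.12 rad and linear speed of cassette below 0.02 m/s and contact force between the fingers and cassette below 0.1 N); the robot touches nothing.
It fails at once if the cassette is tipped more than 0.5 rad, which spills its dust (angle between cassette's own z axis and vertical above 0.5 rad).
It fails at once if the cassette is dropped: out of its bay and touching no finger while its underside is more than 30 mm above the pan's floor and it touches neither pan nor grinder (horizontal distance between cassette and grinder above 0.03 m and contact force between the fingers and cassette below 0.05 N and contact force between cassette and grinder below 0.05 N and contact force between cassette and pan below 0.05 N and z of cassette in the frame of pan above 0.033 m).
It fails at once if a bystander is moved more than 30 mm (distance of any of brush, square, cup, case, wrench from where it was at the start of the episode above 0.03 m).
It also fails if it takes over 56 s, if anything falls off the work surface, if the arm or the gripper's body presses on something with over 40 N, if the wrist force passes 120 N, or if a joint passes its speed limit or range.

ROBOT

A 7-joint arm with a two-finger parallel gripper is mounted at the origin on the work surface. World frame = base frame: x ahead of the robot, y to its left, z up, the work surface at z = 0. Lengths are in m, angles in rad, forces in N, time in s.
With the tool pointing down it reaches from about 0.425 to 0.925 m from the base axis. Payload 6.8 kg.
Tool frame: the origin (TCP) lies at the very end of the fingers, on their centre line; the grasp point (between the pads) lies 19 mm behind it; z points along the fingers, x is the direction in which the jaws open and shut, and the axes are right-handed (so a half turn about z gives the same grasp; the last joint's range is limited). The gripper opens to 85 mm and grips with 20 to 120 N. Pads are 22 mm wide; open, the fingers measure 114 mm over their backs; the gripper's body (76 mm by 85 mm) begins 54 mm behind the grasp point. The pads swing forward as they close: fully open they stand 13 mm farther back than shut.
Start: joints at [-1.452, 0.477, 0.022, 1.555, -0.011, 1.109, -0.083], TCP at [0.152, 0.658, 0.231] pointing down, gripper open.
Joint ranges: [-2.96, 2.96], [-0.34, 2.1], [-1.41, 1.46], [0.24, 2.44], [-1.37, 4.51], [0.17, 1.92], [-2.96, 2.96]. Speed limits (rad/s): [2.39, 2.39, 3.14, 3.14, 3.14, 3.14, 3.14].

INTERFACE

Orientations are given as a unit quaternion [w, x, y, z].
In Python, from station import get_obs, read_camera, calibration, hand_in, recognise, outline_of, place_of gives the robot as it stands.
- The arm moves only by the tool move_arm, never from a script. Its argument "steps" is a list of rows, each an object with "fingers": the finger opening in mm, from 0 to 85.4; "translation": the shift along the world's x, y, z in mm, a list of three; "turn": the turn about the world's z in rad. In form: [{"fingers": fingers, "translation": [dx, dy, dz], "turn": turn}, ...]. A call has 1 to 10 rows; each row shifts and turns the commanded pose from where the row before left it; what a row does not reach is not made up. A row lasts 1/8 s, in which the tool goes at most 62.5 mm and 10.7 degrees, less where a joint would pass 70% of its speed; a pose out of reach is approached as far as the arm can. A call with a gripper value outside its range is refused whole. The fingers move at their own pace and stop on an object; "newtons" is the grip in N (left out, the last holds). Time passes only in rows, so rows that do not move let the fingers close. It gives the time, the measured TCP pose, the force and the opening at its end, in the units of the state.
- get_obs(): the state, without advancing time (a new reading comes with each control period).
- read_camera(name): name is "side" or "top" or "wrist"; returns the picture (480x640x3 uint8, blue, green, red); there is no depth.
- calibration(name): a dict with "camera_matrix" (3x3 intrinsics, pixels), "k1" (the pictures are not rectified: a ray, as slopes to the right and down, at radius r is drawn at 1 + k1 r^2 times it, then the intrinsics apply), "rvec" (rotation vector, rad) and "tvec" (3), from world to camera coordinates, as OpenCV has them. Camera axes: x right, y down, z forward; pixel columns grow to the right and rows downward; lengths in m; the calibration is good to about 2 mm. A picture is of the moment at which its call begins: read the wrist's pose just before it. calibration takes no time and is no camera call; for the wrist camera it gives the pose at the moment of the call.
- hand_in(): hands the job in, once; it reports no verdict.
Trained networks look in the newest picture that a camera, given by its name, has taken for a name from the list of things; names that differ only in an ending like _2 or _b are one class to them, and where a whole thing is asked for, a point or a joint stands for the part that bears it (a point fixed in the world has none). Each returns a list of dicts, best first, with "conf" (0 to 1); they miss things now and then, are a little off and sometimes report something else, mostly with a low value. They report only what shows in the picture. A call takes as long as a camera call.
- recognise(camera, name): "xy" ([column, row] in pixels, amid what is visible of it).
- outline_of(camera, name): "mask" (480x640 bool, what is visible of it) and "xy" ([column, row] in pixels, amid what is visible of it).
- place_of(camera, name): "xy" ([column, row] in pixels: a listed point, or the origin of a listed thing).
The state is a dict: "t": time; "q": joint angles; "joint_vel": joint speeds; "joint_torque": joint torques, N m; "eef_pos": TCP position; "tool_rot": TCP orientation; "contact_force": force on the tool from outside, world axes, zero at the start; "torque": the same for the moment, N m; "gripper_width": opening from 0.0 (shut) to 1.0 (fully open).
Only numpy, scipy, OpenCV 4.12 (cv2) and the standard library are available. Lean on these libraries where they do the work, as an engineer would, in place of code of your own. Each camera call takes 0.05 s, during which the arm holds its last target.

## Working session

There is one attempt and no reset: what is moved stays moved. The work goes in short steps, Python scripts to look and compute and a tool call to move; the robot and the scene stay as the last step left them, time stands still between calls to the robot, and variables do not carry over. Pictures are saved under pics/ and viewed, and the job is handed in when it is done.

Besides the shell and the picture viewer there is one more tool, called after ">>>" as name([rows], argument=value, ...), one row to a line, values as JSON. move_arm: Moves the arm, as the interface text tells. Its arguments: {"type":"object","properties":{"steps":{"type":"array"},"newtons":{"type":"number"}},"required":["steps"]}

```bash
mkdir -p pics; ls; python3 - <<'E'
from station import *
import cv2
o=get_obs();print(o)
for c in ['side','top','wrist']:
    im=read_camera(c);cv2.imwrite(f'pics/{c}0.png',im)
    cal=calibration(c);print(c,cal)
E
```

```text
pics
{'t': 0.0, 'q': array([-1.45208814,  0.47779757,  0.02234723,  1.55642251, -0.01151792,
        1.10929501, -0.08308793]), 'joint_vel': array([ 7.59649535e-04, -9.14477444e-04,  4.71040637e-04, -7.52064900e-05,
        4.98907360e-04,  1.54319379e-03, -7.95649024e-04]), 'joint_torque': array([ 4.94324322e-04, -5.96457016e+01,  1.60778113e+00, -2.81203330e+01,
        1.23747048e-02,  9.36264085e-03, -2.34469331e-05]), 'eef_pos': array([0.15166929, 0.65714863, 0.23033977]), 'tool_rot': array([ 6.04390256e-04,  7.82575493e-01,  6.22555052e-01, -6.63029692e-04]), 'contact_force': array([0.54471322, 0.05486868, 0.62918563]), 'torque': array([-0.00149155, -0.02193912,  0.01122966]), 'gripper_width': 1.0038950849346717}
side {'camera_matrix': array([[492.66817442,   0.        , 317.96771737],
       [  0.        , 492.66817442, 238.69020959],
       [  0.        ,   0.        ,   1.        ]]), 'k1': -0.020679852551115003, 'rvec': array([ 0.70166605, -2.68925289,  1.0629892 ]), 'tvec': array([0.48773553, 0.28199097, 0.86856147])}
top {'camera_matrix': array([[469.71227854,   0.        , 313.66416575],
       [  0.        , 469.71227854, 240.36134564],
       [  0.        ,   0.        ,   1.        ]]), 'k1': -0.052726012943462415, 'rvec': array([ 2.16013145, -2.16634877,  0.10928466]), 'tvec': array([-0.01258922,  0.59327275,  1.11557775])}
wrist {'camera_matrix': array([[343.48265505,   0.        , 324.10029358],
       [  0.        , 343.48265505, 243.9172203 ],
       [  0.        ,   0.        ,   1.        ]]), 'k1': -0.049780990722163784, 'rvec': array([-2.28193179, -1.81659691, -0.24722395]), 'tvec': array([-0.67483204, -0.03514325,  0.37808761])}
```

View pics/side0.png

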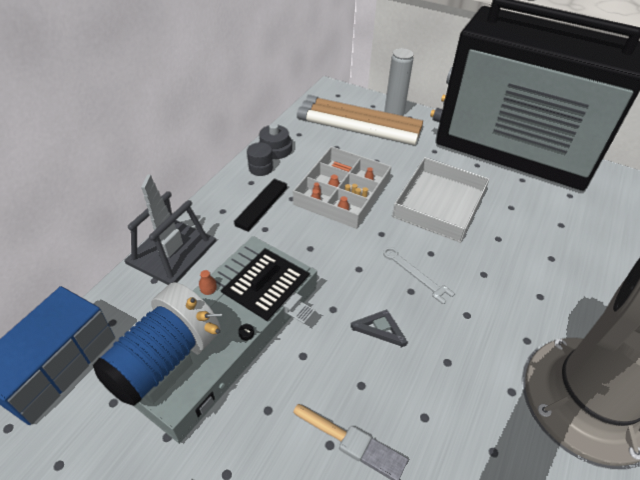

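View pics/top0.png

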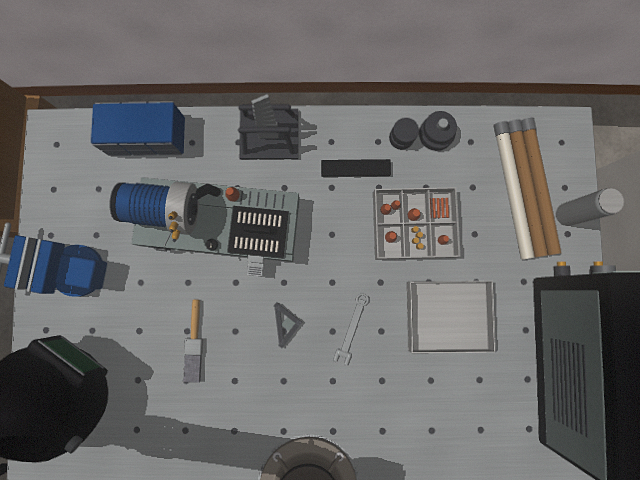

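View pics/wrist0.png

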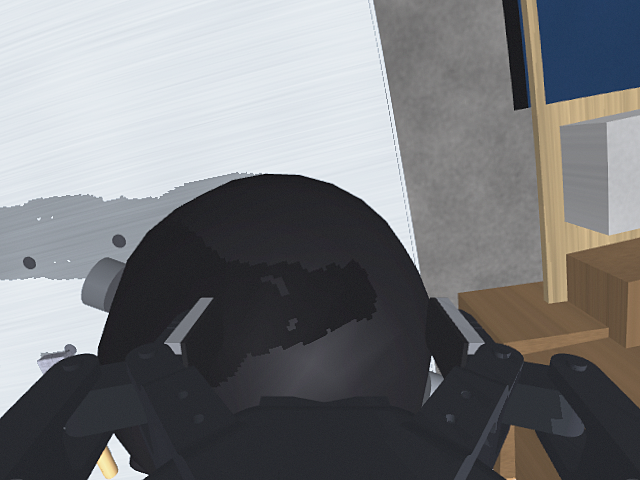

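```bash
cat > h.py <<'E'
from station import *
import cv2, numpy as np
def cam(c):
    d=calibration(c);K=d['camera_matrix'];D=np.array([d['k1'],0,0,0,0.]);R=cv2.Rodrigues(d['rvec'])[0];t=d['tvec'];return K,D,R,t
def proj(c,P,C=None):
    K,D,R,t=C or cam(c);return cv2.projectPoints(np.atleast_2d(np.array(P,float)),cv2.Rodrigues(R)[0],t,K,D)[0].reshape(-1,2)
def ray(c,xy,C=None):
    K,D,R,t=C or cam(c);u=cv2.undistortPoints(np.array([[xy]],float),K,D).ravel()
    return -R.T@t, R.T@np.array([u[0],u[1],1.])
def atz(c,xy,z,C=None):
    o,d=ray(c,xy,C);return o+d*(z-o[2])/d[2]
def tri(rays):
    A=np.zeros((3,3));b=np.zeros(3)
    for o,d in rays:
        d=d/np.linalg.norm(d);M=np.eye(3)-np.outer(d,d);A+=M;b+=M@o
    return np.linalg.solve(A,b)
E
python3 - <<'E'
from h import *
for c in ['side','top']: print(c,'tcp px',proj(c,[0.152,0.657,0.23]))
for n in ['grinder','cassette','grip','tab_top','pan','square','brush','cup','case','wrench','tray']:
    rr=[]
    for c in ['side','top']:
        try: r=place_of(c,n)
        except Exception as e: r=[];print(n,e)
        print(n,c,[(round(x['conf'],2),np.round(x['xy'],1)) for x in r[:3]])
        if r: rr.append(ray(c,r[0]['xy']))
    if len(rr)==2: print('   tri',tri(rr).round(4))
E
```

```text
side tcp px [[374.169997   893.72050694]]
top tcp px [[-20.00568748 448.88846827]]
grinder side [(0.88, array([263. , 307.5]))]
grinder top []
cassette side [(0.66, array([347.9, 441.3])), (0.6, array([261.4, 294.4])), (0.26, array([340.1, 191.2]))]
cassette top [(0.86, array([259.4, 229.6]))]
   tri [ 0.5205  0.1619 -0.291 ]
grip side [(0.72, array([262.1, 275.4])), (0.29, array([264.4, 307. ]))]
grip top [(0.83, array([252.1, 228.5]))]
   tri [0.6107 0.1253 0.1057]
tab_top side [(0.89, array([304.7, 309.5]))]
tab_top top []
pan side [(0.71, array([438.1, 206.3]))]
pan top [(0.82, array([446.9, 316.4])), (0.27, array([193.8, 338.9]))]
   tri [ 0.4072 -0.3458 -0.0097]
square side [(0.81, array([379. , 331.3]))]
square top [(0.91, array([278.6, 324.5]))]
   tri [0.3873 0.0713 0.0149]
brush side [(0.85, array([348.9, 438. ]))]
brush top [(0.72, array([194.3, 339. ]))]
   tri [0.3497 0.2786 0.0079]
cup side [(0.68, array([210.3, 286. ]))]
cup top [(0.5, array([230.4, 198. ]))]
   tri [0.6879 0.1811 0.0864]
case side [(0.64, array([262.9, 209.7]))]
case top [(0.72, array([353.9, 168.4]))]
   tri [ 0.7802 -0.12   -0.0108]
wrench side [(0.92, array([417.4, 273.1]))]
wrench top [(0.96, array([352.7, 325. ]))]
   tri [ 0.3809 -0.1115 -0.0013]
tray side [(0.81, array([343.8, 193.5])), (0.32, array([305.3, 311.7]))]
tray top [(0.88, array([416.3, 227.4])), (0.61, array([278. , 320.6]))]
   tri [ 0.632  -0.2754 -0.0138]
```

```bash
python3 - <<'E'
from h import *
im=cv2.imread('pics/top0.png')[170:290,120:320];cv2.imwrite('pics/topz.png',cv2.resize(im,None,fx=4,fy=4,interpolation=cv2.INTER_CUBIC))
im=cv2.imread('pics/side0.png')[220:350,190:350];cv2.imwrite('pics/sidez.png',cv2.resize(im,None,fx=4,fy=4,interpolation=cv2.INTER_CUBIC))
im=cv2.imread('pics/top0.png')[260:370,390:510];cv2.imwrite('pics/panz.png',cv2.resize(im,None,fx=4,fy=4,interpolation=cv2.INTER_CUBIC))
E
```

```text
(no output)
```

View pics/topz.png

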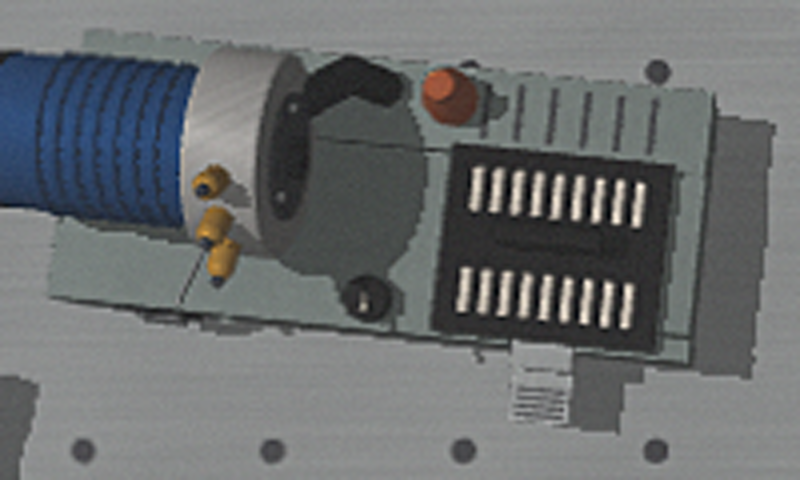

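View pics/sidez.png

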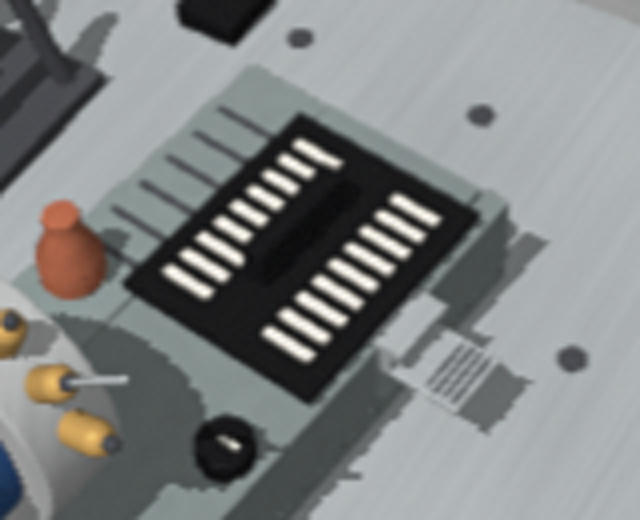

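View pics/panz.png

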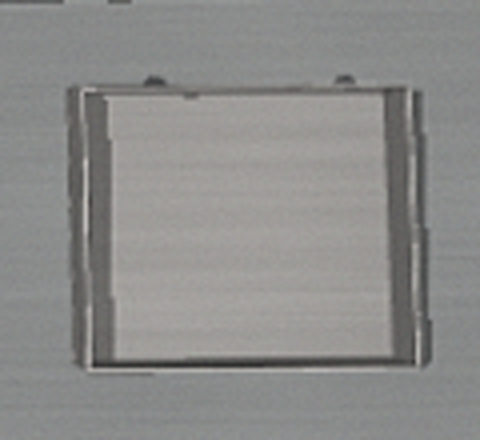

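```bash
cat > fit.py <<'E'
from h import *
from scipy.optimize import least_squares
T=lambda p:(p[0]/4+120-.375,p[1]/4+170-.375); S=lambda p:(p[0]/4+190-.375,p[1]/4+220-.375)
h=80
obs=[('top',T((453,143)),(56,66,h)),('top',T((676,163)),(56,-66,h)),('top',T((657,352)),(-56,-66,h)),('top',T((432,330)),(-56,66,h)),
('side',S((127,284)),(56,66,h)),('side',S((300,113)),(56,-66,h)),('side',S((478,213)),(-56,-66,h)),('side',S((310,400)),(-56,66,h)),
('top',T((717,92)),(100,-85,70)),('top',T((690,363)),(-62,-85,70)),('side',S((255,65)),(100,-85,70)),('side',S((508,205)),(-62,-85,70)),
('top',T((512,418)),(-106,18,52)),('top',T((565,424)),(-106,-18,52)),('side',S((495,345)),(-106,-18,52)),('side',S((455,412)),(-106,18,52))]
C={c:cam(c) for c in('top','side')}
def w(p,P):
    P=np.array(P)/1000;c,s=np.cos(p[2]),np.sin(p[2]);return [p[0]+c*P[0]-s*P[1],p[1]+s*P[0]+c*P[1],P[2]]
def f(p): return np.concatenate([proj(c,w(p,P),C[c])[0]-xy for c,xy,P in obs])
r=least_squares(f,[.61,.125,0],loss='soft_l1')
print('grinder',r.x);print(f(r.x).reshape(-1,2).round(1))
for n,P in dict(tab=(-93,0,52),grip=(0,0,96)).items(): print(n,np.round(w(r.x,P),4))
Tp=lambda p:(p[0]/4+390-.375,p[1]/4+260-.375)
ob=[(Tp((72,88)),(85,100,45)),(Tp((410,88)),(85,-100,45)),(Tp((86,370)),(-85,100,45)),(Tp((425,367)),(-85,-100,45))]
g=lambda p:np.concatenate([proj('top',w(p,P),C['top'])[0]-xy for xy,P in ob])
q=least_squares(g,[.41,-.34,0]);print('pan',q.x,g(q.x).reshape(-1,2).round(1))
for P in [(85,100,45),(85,-100,45),(-85,-100,45),(-85,100,45)]: print('side pan',proj('side',w(q.x,P)).round(0))
E
python3 fit.py
```

```text
grinder [ 0.61021553  0.11610711 -0.09977238]
[[ 0.1 -0.3]
 [-0.3 -0. ]
 [-0.4 -0.1]
 [-0.2 -0. ]
 [-2.6 -1.1]
 [-1.3 -1.3]
 [-0.3 -1.2]
 [-1.3 -0.8]
 [-0.4  1.1]
 [-0.6  0.8]
 [-0.5 -0.7]
 [ 0.2 -0.7]
 [-0.5  1.7]
 [ 1.2  1.7]
 [ 2.3  3.5]
 [ 1.1 -0. ]]
tab [0.5177 0.1254 0.052 ]
grip [0.6102 0.1161 0.096 ]
pan [ 0.40830188 -0.34324773  0.00736019] [[ 1.4 -0.4]
 [-0.4 -1.4]
 [-0.   1.2]
 [-1.   0.5]]
side pan [[393. 203.]]
side pan [[423. 157.]]
side pan [[489. 178.]]
side pan [[465. 229.]]
```

>>> move_arm([
  {"fingers": 0, "translation": [0, 0, 40], "turn": 0},
  {"fingers": 0, "translation": [0, 0, 50], "turn": 0},
  {"fingers": 0, "translation": [0, 0, 50], "turn": 0},
  {"fingers": 0, "translation": [0, -35, 20], "turn": -0.09},
  {"fingers": 0, "translation": [15, -40, 0], "turn": -0.09},
  {"fingers": 0, "translation": [25, -40, 0], "turn": -0.09},
  {"fingers": 0, "translation": [25, -40, 0], "turn": -0.09},
  {"fingers": 0, "translation": [25, -40, 0], "turn": -0.09},
  {"fingers": 0, "translation": [25, -40, 0], "turn": -0.09},
  {"fingers": 0, "translation": [25, -40, 0], "turn": -0.09},
])

```text
t: 2.5
eef_pos: [0.2925, 0.3812, 0.3915]
tool_rot: [-0.0, 0.937, 0.348, 0.0]
contact_force: [0.6, -0.3, 0.4]
gripper_width: 0.001
```

>>> move_arm([
  {"fingers": 0, "translation": [25, -30, 0], "turn": -0.1},
  {"fingers": 0, "translation": [25, -30, 0], "turn": -0.1},
  {"fingers": 0, "translation": [25, -30, -20], "turn": -0.1},
  {"fingers": 0, "translation": [25, -30, -30], "turn": -0.1},
  {"fingers": 0, "translation": [25, -30, -30], "turn": -0.1},
  {"fingers": 0, "translation": [25, -30, -30], "turn": -0.1},
  {"fingers": 0, "translation": [25, -30, -30], "turn": -0.1},
  {"fingers": 0, "translation": [25, -25, -30], "turn": -0.1},
  {"fingers": 0, "translation": [10, -20, -20], "turn": 0},
  {"fingers": 0, "translation": [0, 0, -10], "turn": 0},
])

```text
t: 3.75
eef_pos: [0.5019, 0.1259, 0.1904]
tool_rot: [0.001, 0.999, -0.045, -0.0]
contact_force: [0.0, 0.3, 0.9]
gripper_width: -0.003
```

```bash
python3 - <<'E'
from h import *
o=get_obs();print(o['eef_pos'],o['tool_rot'],o['contact_force'])
for c in ['side','top','wrist']:
    C=cam(c) ; im=read_camera(c);cv2.imwrite(f'pics/{c}1.png',im)
    for n in ['tab_top','grip','cassette']:
        print(c,n,[(round(x['conf'],2),np.round(x['xy'],1)) for x in place_of(c,n)[:2]])
    print(c,'expected tab,grip,tcp',proj(c,[[.5177,.1254,.052],[.6102,.1161,.096],o['eef_pos']],C).round(1).tolist())
E
```

```text
[0.50190494 0.1259098  0.19044448] [ 6.57785922e-04  9.98999880e-01 -4.47063631e-02 -3.83705388e-04] [0.02444091 0.33652419 0.86212836]
side tab_top [(0.56, array([304., 315.]))]
side grip [(0.86, array([263.9, 273. ]))]
side cassette [(0.7, array([264.3, 293.5]))]
side expected tab,grip,tcp [[304.5, 312.5], [264.0, 275.2], [312.4, 268.8]]
top tab_top [(0.66, array([257.7, 271.3]))]
top grip [(0.87, array([253.9, 228.1]))]
top cassette [(0.62, array([262.5, 231.6]))]
top expected tab,grip,tcp [[255.2, 271.1], [257.1, 230.3], [246.2, 275.9]]
wrist tab_top [(0.59, array([344.7, 233.9]))]
wrist grip [(0.56, array([473.3, 251.4]))]
wrist cassette [(0.88, array([446.4, 228.9]))]
wrist expected tab,grip,tcp [[342.8, 235.0], [473.0, 251.6], [324.7, 310.0]]
```

>>> move_arm([
  {"fingers": 0, "translation": [15, 0, -20], "turn": 0.01},
  {"fingers": 0, "translation": [0, 0, -30], "turn": 0},
  {"fingers": 0, "translation": [0, 0, -40], "turn": 0},
  {"fingers": 0, "translation": [0, 0, -30], "turn": 0},
  {"fingers": 0, "translation": [0, 0, -14], "turn": 0},
  {"fingers": 0, "translation": [0, 0, -4], "turn": 0},
  {"fingers": 0, "translation": [0, 0, -3], "turn": 0},
  {"fingers": 0, "translation": [0, 0, -3], "turn": 0},
  {"fingers": 0, "translation": [0, 0, 0], "turn": 0},
])

```text
t: 5.48
eef_pos: [0.5166, 0.1279, 0.048]
tool_rot: [-0.0, 0.999, -0.038, -0.0]
contact_force: [-3.0, 0.2, 4.5]
gripper_width: 0.002
```

>>> move_arm([
  {"fingers": 0, "translation": [0, 0, -2], "turn": 0},
  {"fingers": 0, "translation": [0, 0, -2], "turn": 0},
  {"fingers": 0, "translation": [0, 0, -2], "turn": 0},
  {"fingers": 0, "translation": [0, 0, 0], "turn": 0},
])

```text
t: 5.98
eef_pos: [0.516, 0.1279, 0.0416]
tool_rot: [-0.0, 0.999, -0.038, -0.001]
contact_force: [-4.4, -0.2, 4.7]
gripper_width: -0.001
```

```bash
python3 - <<'E'
from h import *
im=read_camera('side');cv2.imwrite('pics/side2.png',cv2.resize(im[200:370,170:370],None,fx=3,fy=3,interpolation=cv2.INTER_CUBIC))
im=read_camera('wrist');cv2.imwrite('pics/wrist2.png',im)
E
```

```text
(no output)
```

View pics/side2.png

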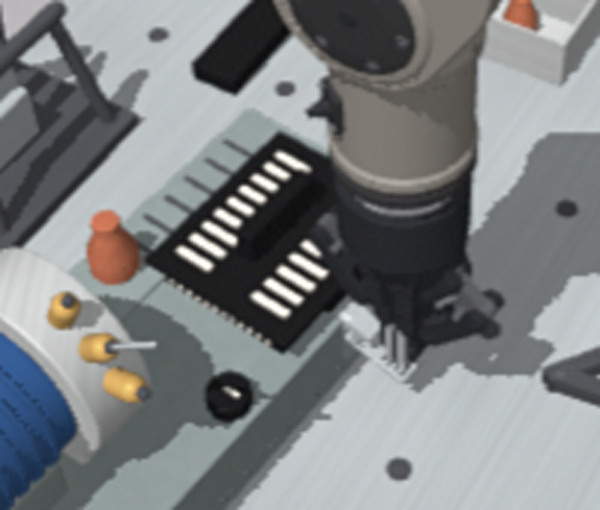

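View pics/wrist2.png

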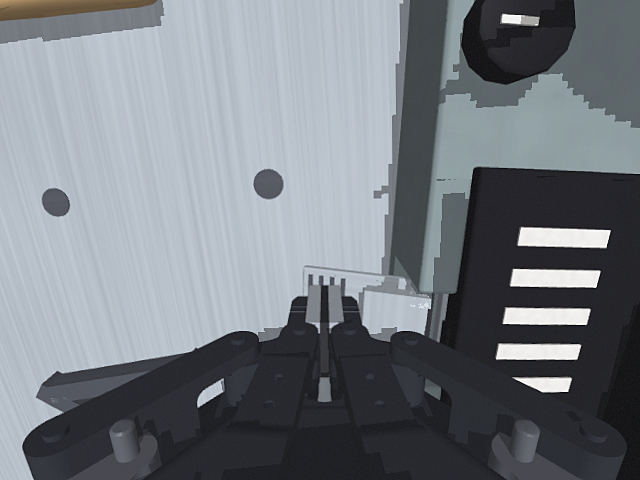

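```bash
python3 - <<'E'
from h import *
g=[.6102,.1161,-.0998];c,s=np.cos(g[2]),np.sin(g[2])
for z in (.080,.087,.094):
  print(z,proj('side',[[g[0]+c*x-s*y,g[1]+s*x+c*y,z] for x,y in((.056,.066),(-.056,.066),(.056,-.066))]).round(1).tolist())
E
```

```text
0.08 [[218.8, 289.5], [265.9, 318.8], [263.4, 246.6]]
0.087 [[218.3, 287.2], [265.6, 316.6], [263.2, 244.3]]
0.094 [[217.8, 284.9], [265.4, 314.3], [262.9, 241.9]]
```

>>> move_arm([
  {"fingers": 0, "translation": [0, 0, -2], "turn": 0},
  {"fingers": 0, "translation": [0, 0, 0], "turn": 0},
])

```text
t: 6.32
eef_pos: [0.516, 0.1279, 0.0395]
tool_rot: [-0.0, 0.999, -0.038, -0.001]
contact_force: [-4.9, 1.2, 4.5]
gripper_width: 0.001
```

>>> move_arm([
  {"fingers": 0, "translation": [0, 0, 10], "turn": 0},
  {"fingers": 0, "translation": [-5, 0, 20], "turn": 0},
  {"fingers": 0, "translation": [-5, 0, 45], "turn": -0.02},
  {"fingers": 0, "translation": [0, 0, 50], "turn": 0},
  {"fingers": 80, "translation": [0, 0, 30], "turn": 0},
  {"fingers": 80, "translation": [0, 0, 0], "turn": 0},
])

```text
t: 7.08
eef_pos: [0.5094, 0.1282, 0.1976]
tool_rot: [-0.002, 0.999, -0.048, 0.004]
contact_force: [0.8, -0.2, 0.1]
gripper_width: 0.423
```

```bash
python3 - <<'E'
from h import *
o=get_obs();print(o['eef_pos'],o['tool_rot'],o['contact_force'])
rr=[]
for c in ['side','top','wrist']:
    C=cam(c) ; im=read_camera(c);cv2.imwrite(f'pics/{c}3.png',im)
    for n in ['grip','cassette']:
        r=place_of(c,n);print(c,n,[(round(x['conf'],2),np.round(x['xy'],1)) for x in r[:2]])
        if n=='grip' and r: rr.append(ray(c,r[0]['xy'],C))
    print('expected grip low/high',proj(c,[[.6102,.1161,.096],[.6102,.1161,.110]],C).round(1).tolist())
print(tri(rr))
im=cv2.imread('pics/side3.png');cv2.imwrite('pics/side3z.png',cv2.resize(im[200:370,170:370],None,fx=4,fy=4,interpolation=cv2.INTER_CUBIC)[:600])
E
```

```text
[0.50944847 0.12821464 0.19762936] [-0.00179767  0.99883009 -0.04819567  0.00352069] [ 0.78337941 -0.23209233  0.09512668]
side grip [(0.63, array([259.9, 266.4])), (0.39, array([416. , 274.1]))]
side cassette [(0.98, array([258.2, 293.3])), (0.53, array([346. , 440.3]))]
expected grip low/high [[264.0, 275.2], [263.5, 270.4]]
top grip [(0.77, array([254. , 225.9]))]
top cassette [(0.56, array([259.3, 229. ]))]
expected grip low/high [[257.1, 230.3], [256.4, 229.5]]
wrist grip [(0.91, array([480.3, 250.6]))]
wrist cassette [(0.73, array([449.7, 231.9]))]
expected grip low/high [[467.1, 248.2], [475.1, 253.9]]
[0.61458038 0.11973047 0.11899886]
```

View pics/side3z.png

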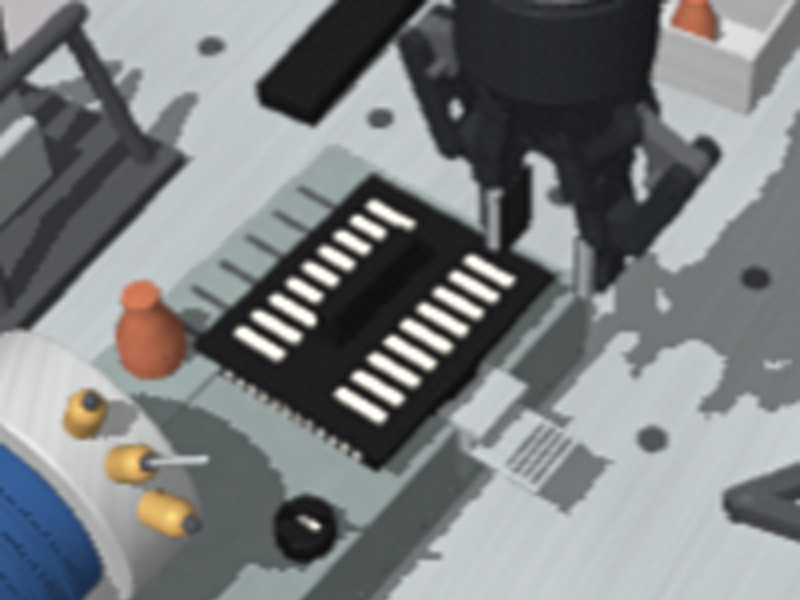

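View pics/wrist3.png

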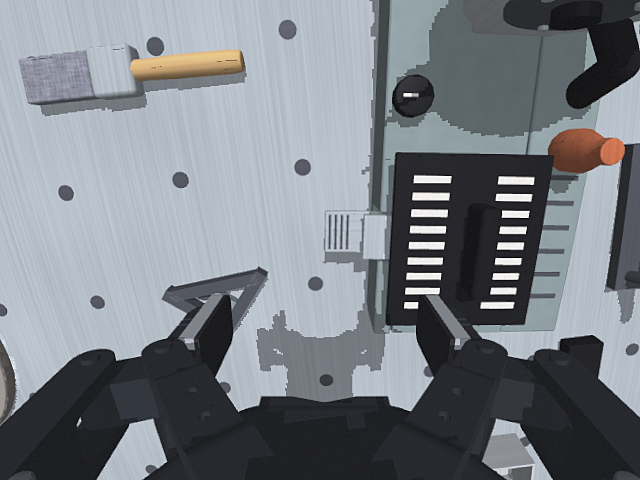

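```bash
python3 - <<'E'
from h import *
from scipy.optimize import least_squares
C={c:cam(c) for c in('side','wrist')}
S=lambda p:(p[0]/4+170-.375,p[1]/4+200-.375)
co=[(56,66),(56,-66),(-56,-66),(-56,66)]
obs=[('side',S(a),b) for a,b in zip([(196,345),(375,175),(556,276),(377,469)],co)]+[('wrist',a,b) for a,b in zip([(553,155),(525,324),(386,325),(396,153)],co)]
def f(p):
    c,s=np.cos(p[2]),np.sin(p[2]);out=[]
    for n,xy,(x,y) in obs:
        x,y=x/1e3,y/1e3;out.append(proj(n,[p[0]+c*x-s*y,p[1]+s*x+c*y,p[3]],C[n])[0]-xy)
    return np.concatenate(out)
r=least_squares(f,[.61,.116,-.1,.09]);print(r.x,f(r.x).reshape(-1,2).round(1))
E
```

```text
[ 0.61122229  0.11715743 -0.09847444  0.09148523] [[-1.5  0.1]
 [-1.1 -0.5]
 [-0.6 -0.6]
 [ 0.9 -1.5]
 [ 0.   0.2]
 [-1.1 -0.1]
 [ 0.  -0.2]
 [-0.2 -0.2]]
```

>>> move_arm([
  {"fingers": 45, "translation": [35, -4, 0], "turn": 0},
  {"fingers": 45, "translation": [40, -4, 0], "turn": 0},
  {"fingers": 45, "translation": [27, -3, 0], "turn": 0},
  {"fingers": 45, "translation": [0, 0, -20], "turn": 0},
  {"fingers": 45, "translation": [0, 0, -20], "turn": 0},
  {"fingers": 45, "translation": [0, 0, 0], "turn": 0},
])

```text
t: 8.28
eef_pos: [0.6059, 0.1168, 0.1515]
tool_rot: [0.001, 0.999, -0.048, -0.003]
contact_force: [0.5, 0.5, 0.4]
gripper_width: 0.523
```

```bash
python3 - <<'E'
from h import *
o=get_obs();print(o['eef_pos'],o['tool_rot'],o['contact_force'],o['gripper_width'])
C=cam('wrist');im=read_camera('wrist');cv2.imwrite('pics/wrist4.png',im)
print([(x['conf'],x['xy']) for x in place_of('wrist','grip')], proj('wrist',[.6112,.1172,.110],C))
E
```

```text
[0.60591026 0.11679336 0.1515401 ] [ 7.31908001e-04  9.98854388e-01 -4.77699482e-02 -2.72158205e-03] [0.48680753 0.53993918 0.44525952] 0.5228547724246388
[(0.9, [339.3, 270.8])] [[333.77254952 272.11801506]]
```

View pics/wrist4.png

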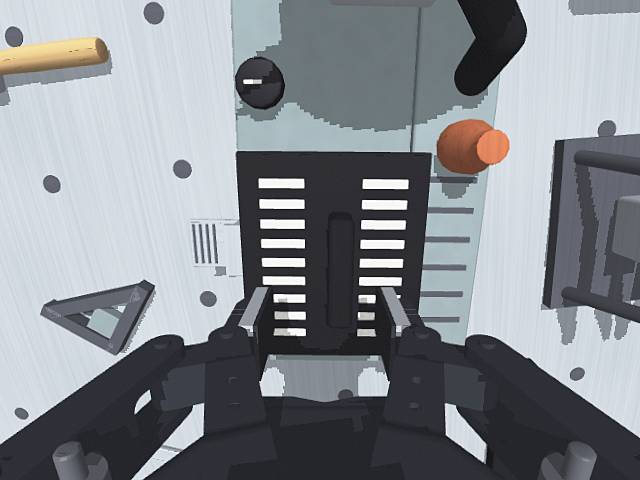

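>>> move_arm([
  {"fingers": 45, "translation": [7, 0, -15], "turn": 0},
  {"fingers": 45, "translation": [0, 0, -20], "turn": 0},
  {"fingers": 45, "translation": [0, 0, -10], "turn": 0},
  {"fingers": 45, "translation": [0, 0, 0], "turn": 0},
  {"fingers": 45, "translation": [0, 0, 0], "turn": 0},
])

```text
t: 9.0
eef_pos: [0.616, 0.1166, 0.1096]
tool_rot: [-0.0, 0.999, -0.048, 0.0]
contact_force: [-0.0, 0.2, -0.5]
gripper_width: 0.525
```

```bash
python3 - <<'E'
from h import *
o=get_obs();print(o['eef_pos'],o['tool_rot'],o['contact_force'],o['gripper_width'])
im=read_camera('wrist');cv2.imwrite('pics/wrist5.png',im)
im=read_camera('side');cv2.imwrite('pics/side5.png',cv2.resize(im[200:350,170:370],None,fx=4,fy=4,interpolation=cv2.INTER_CUBIC))
E
```

```text
[0.61603845 0.11661364 0.10955292] [-1.64320845e-05  9.98843289e-01 -4.80835789e-02  2.29070089e-04] [-0.0222544   0.20690697 -0.53005958] 0.524668159329332
```

View pics/wrist5.png

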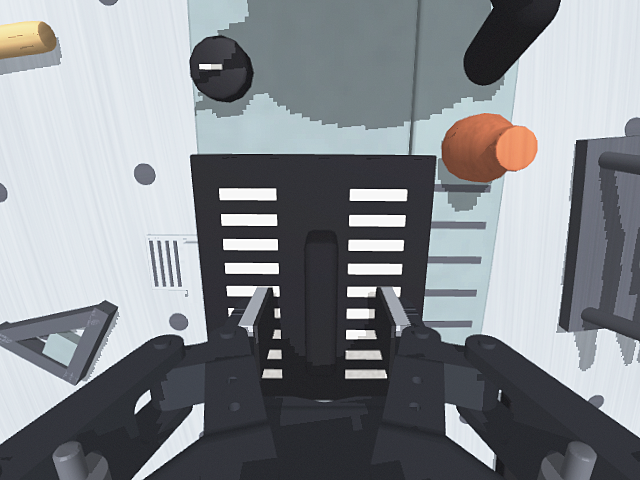

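View pics/side5.png

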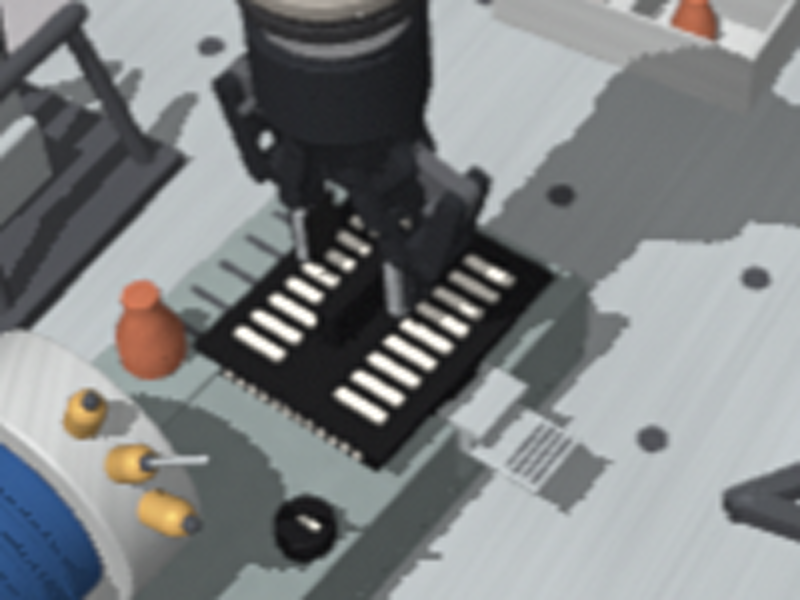

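>>> move_arm([
  {"fingers": 45, "translation": [-2, 0, -6], "turn": 0},
  {"fingers": 45, "translation": [0, 0, -5], "turn": 0},
  {"fingers": 25, "translation": [0, 0, 0], "turn": 0},
  {"fingers": 20, "translation": [0, 0, 0], "turn": 0},
  {"fingers": 8, "translation": [0, 0, 0], "turn": 0},
  {"fingers": 0, "translation": [0, 0, 0], "turn": 0},
  {"fingers": 0, "translation": [0, 0, 0], "turn": 0},
  {"fingers": 0, "translation": [0, 0, 0], "turn": 0},
], newtons=50)

```text
t: 10.1
eef_pos: [0.614, 0.1167, 0.0985]
tool_rot: [-0.0, 0.999, -0.048, 0.0]
contact_force: [1.5, 0.3, 0.8]
gripper_width: 0.153
```

>>> move_arm([
  {"fingers": 0, "translation": [0, 0, 4], "turn": 0},
  {"fingers": 0, "translation": [0, 0, 6], "turn": 0},
  {"fingers": 0, "translation": [0, 0, 8], "turn": 0},
  {"fingers": 0, "translation": [0, 0, 8], "turn": 0},
  {"fingers": 0, "translation": [0, 0, 8], "turn": 0},
  {"fingers": 0, "translation": [0, 0, 8], "turn": 0},
  {"fingers": 0, "translation": [0, 0, 15], "turn": 0},
  {"fingers": 0, "translation": [0, 0, 20], "turn": 0},
  {"fingers": 0, "translation": [0, 0, 0], "turn": 0},
])

```text
t: 11.22
eef_pos: [0.6153, 0.1169, 0.1778]
tool_rot: [-0.001, 0.999, -0.048, 0.002]
contact_force: [0.1, 0.1, -3.0]
gripper_width: 0.15
```

```bash
python3 - <<'E'
from h import *
o=get_obs();print(o['eef_pos'],o['tool_rot'],o['contact_force'],o['gripper_width'])
im=read_camera('wrist');cv2.imwrite('pics/wrist6.png',im)
im=read_camera('side');cv2.imwrite('pics/side6.png',im)
E
```

```text
[0.61531363 0.11687219 0.1777976 ] [-7.57178733e-04  9.98843402e-01 -4.80322162e-02  2.04743017e-03] [ 0.08391361  0.06221606 -3.01901266] 0.15024089816349873
```

View pics/wrist6.png

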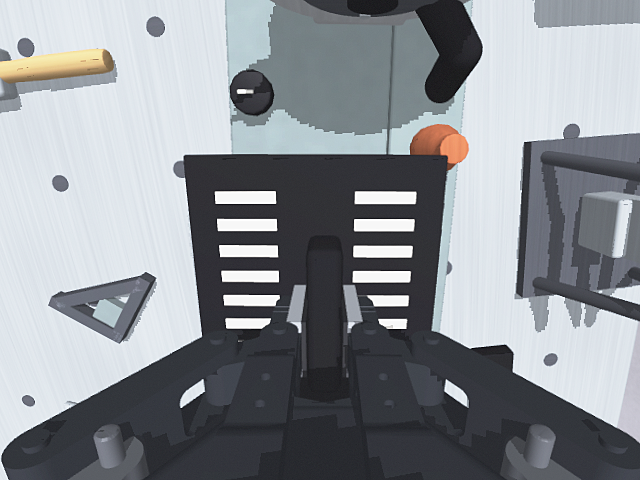

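View pics/side6.png

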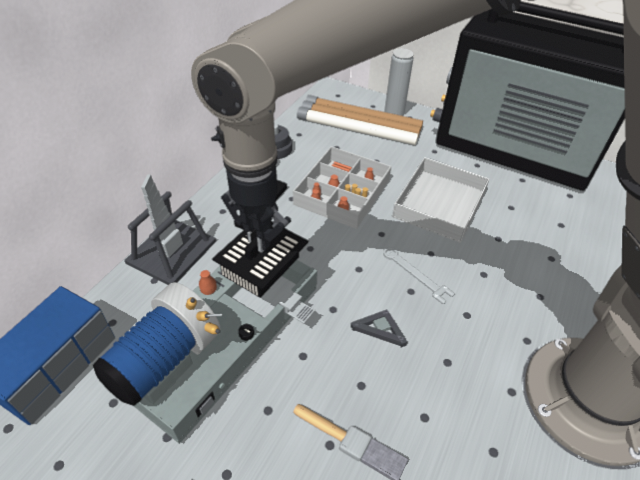

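>>> move_arm([
  {"fingers": 0, "translation": [-4, -8, 20], "turn": 0},
  {"fingers": 0, "translation": [-8, -18, 0], "turn": 0.01},
  {"fingers": 0, "translation": [-12, -26, 0], "turn": 0.01},
  {"fingers": 0, "translation": [-15, -34, 0], "turn": 0.01},
  {"fingers": 0, "translation": [-16, -36, 0], "turn": 0.01},
  {"fingers": 0, "translation": [-16, -36, 0], "turn": 0.01},
  {"fingers": 0, "translation": [-16, -36, 0], "turn": 0.01},
  {"fingers": 0, "translation": [-16, -36, 0], "turn": 0.01},
  {"fingers": 0, "translation": [-16, -36, 0], "turn": 0.01},
  {"fingers": 0, "translation": [-16, -36, 0], "turn": 0.01},
])

```text
t: 12.58
eef_pos: [0.4767, -0.1875, 0.1954]
tool_rot: [-0.0, 1.0, -0.003, 0.0]
contact_force: [0.0, -0.0, -2.2]
gripper_width: 0.151
```

>>> move_arm([
  {"fingers": 0, "translation": [-16, -36, 0], "turn": 0.01},
  {"fingers": 0, "translation": [-16, -36, 0], "turn": 0.01},
  {"fingers": 0, "translation": [-15, -34, 0], "turn": 0},
  {"fingers": 0, "translation": [-12, -28, 0], "turn": 0},
  {"fingers": 0, "translation": [-8, -16, 0], "turn": 0},
  {"fingers": 0, "translation": [-4, -8, 0], "turn": 0},
  {"fingers": 0, "translation": [0, 0, 0], "turn": 0},
])

```text
t: 13.45
eef_pos: [0.4068, -0.3437, 0.1953]
tool_rot: [-0.0, 1.0, 0.006, -0.0]
contact_force: [0.3, 0.4, -2.8]
gripper_width: 0.152
```

```bash
python3 - <<'E'
from h import *
o=get_obs();print(o['eef_pos'],o['tool_rot'],o['contact_force'],o['gripper_width'])
im=read_camera('wrist');cv2.imwrite('pics/wrist7.png',im)
im=read_camera('side');cv2.imwrite('pics/side7.png',im)
im=read_camera('top');cv2.imwrite('pics/top7.png',im)
E
```

```text
[ 0.40684094 -0.34369858  0.19530671] [-1.09239767e-04  9.99980707e-01  6.21072515e-03 -2.35384313e-05] [ 0.29951561  0.4254293  -2.83557025] 0.1520488993337483
```

View pics/wrist7.png

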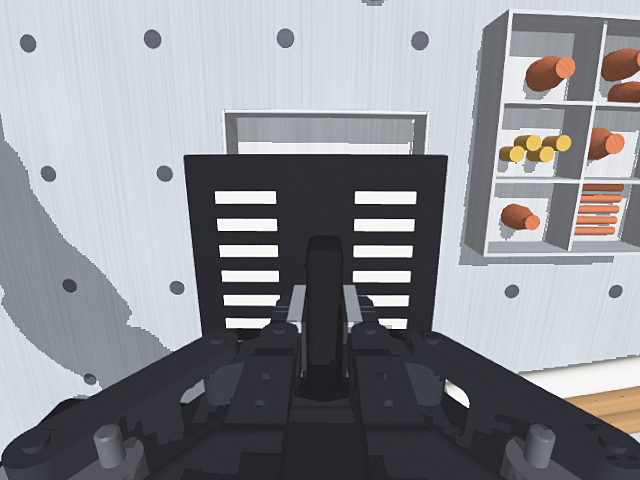

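View pics/side7.png

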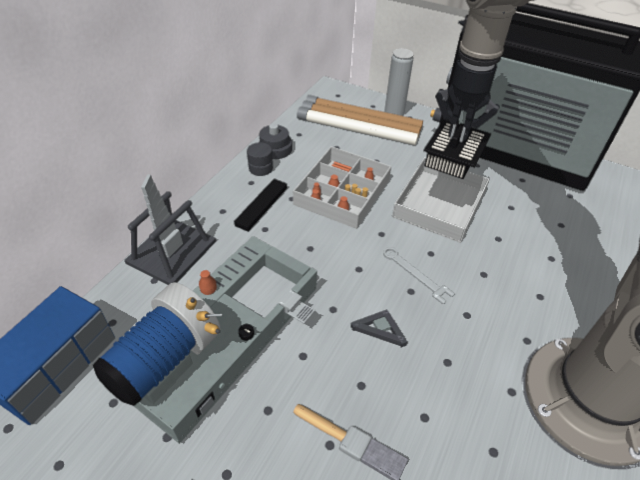

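View pics/top7.png

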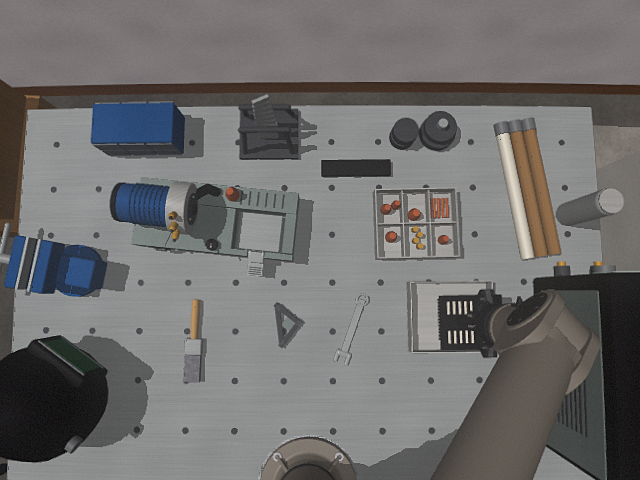

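```bash
python3 - <<'E'
from h import *
for p in [(440,150),(583,187)]: print(atz('side',p,0))
for z in (0,.2,.3,.35): print(z,atz('top',(534,278),z),atz('top',(540,440),z))
# pan from wrist image: far rim corners
C=cam('wrist')
for p in [(224,111),(428,113)]: print('rim',atz('wrist',p,.045,C))
E
```

```text
[ 0.47810941 -0.55322735  0.        ]
[ 0.10507177 -0.59203756  0.        ]
0 [ 0.49977215 -0.56740225  0.        ] [ 0.10354822 -0.56669403  0.        ]
0.2 [ 0.4947527  -0.47427497  0.2       ] [ 0.16610984 -0.47368755  0.2       ]
0.3 [ 0.49224298 -0.42771133  0.3       ] [ 0.19739065 -0.4271843   0.3       ]
0.35 [ 0.49098812 -0.40442951  0.35      ] [ 0.21303106 -0.40393268  0.35      ]
rim [ 0.3261236  -0.24526291  0.045     ]
rim [ 0.49054084 -0.2441562   0.045     ]
```

>>> move_arm([
  {"fingers": 0, "translation": [0, 0, -15], "turn": 0},
  {"fingers": 0, "translation": [0, 0, -25], "turn": 0},
  {"fingers": 0, "translation": [0, 0, -30], "turn": 0},
  {"fingers": 0, "translation": [0, 0, -25], "turn": 0},
  {"fingers": 0, "translation": [0, 0, -18], "turn": 0},
  {"fingers": 0, "translation": [0, 0, -10], "turn": 0},
  {"fingers": 0, "translation": [0, 0, -8], "turn": 0},
  {"fingers": 0, "translation": [0, 0, -3], "turn": 0},
  {"fingers": 0, "translation": [0, 0, 0], "turn": 0},
])

```text
t: 14.72
eef_pos: [0.408, -0.3434, 0.0616]
tool_rot: [0.0, 1.0, 0.007, 0.0]
contact_force: [0.4, 0.1, -2.3]
gripper_width: 0.15
```

>>> move_arm([
  {"fingers": 0, "translation": [0, 0, -2], "turn": 0},
  {"fingers": 0, "translation": [0, 0, -1], "turn": 0},
  {"fingers": 0, "translation": [0, 0, 0], "turn": 0},
])

```text
t: 15.1
eef_pos: [0.4078, -0.3433, 0.0584]
tool_rot: [0.0, 1.0, 0.007, 0.0]
contact_force: [0.6, 0.0, -1.8]
gripper_width: 0.152
```

>>> move_arm([
  {"fingers": 0, "translation": [0, 0, -1], "turn": 0},
  {"fingers": 0, "translation": [0, 0, -0.5], "turn": 0},
  {"fingers": 0, "translation": [0, 0, 0], "turn": 0},
])

```text
t: 15.48
eef_pos: [0.4081, -0.3433, 0.0575]
tool_rot: [-0.0, 1.0, 0.007, 0.0]
contact_force: [-2.0, 2.0, 5.6]
gripper_width: 0.153
```

>>> move_arm([
  {"fingers": 20, "translation": [0, 0, 0], "turn": 0},
  {"fingers": 45, "translation": [0, 0, 0], "turn": 0},
  {"fingers": 45, "translation": [0, 0, 0], "turn": 0},
  {"fingers": 45, "translation": [0, 0, 0], "turn": 0},
  {"fingers": 45, "translation": [0, 0, 8], "turn": 0},
  {"fingers": 45, "translation": [0, 0, 20], "turn": 0},
  {"fingers": 45, "translation": [0, 0, 40], "turn": 0},
  {"fingers": 45, "translation": [0, 0, 50], "turn": 0},
  {"fingers": 45, "translation": [0, 0, 50], "turn": 0},
  {"fingers": 45, "translation": [0, 0, 0], "turn": 0},
])

```text
t: 16.73
eef_pos: [0.4095, -0.3451, 0.229]
tool_rot: [0.002, 1.0, 0.007, 0.004]
contact_force: [0.0, 0.5, -0.3]
gripper_width: 0.526
```

```bash
python3 - <<'E'
from h import *
o=get_obs();print(o['t'],o['eef_pos'],o['contact_force'],o['gripper_width'])
im=read_camera('wrist');cv2.imwrite('pics/wrist8.png',im)
im=read_camera('side');cv2.imwrite('pics/side8.png',im)
E
```

```text
16.725 [ 0.40951233 -0.34509965  0.22895746] [ 0.03128906  0.48978753 -0.30454452] 0.5262275012042036
```

View pics/wrist8.png

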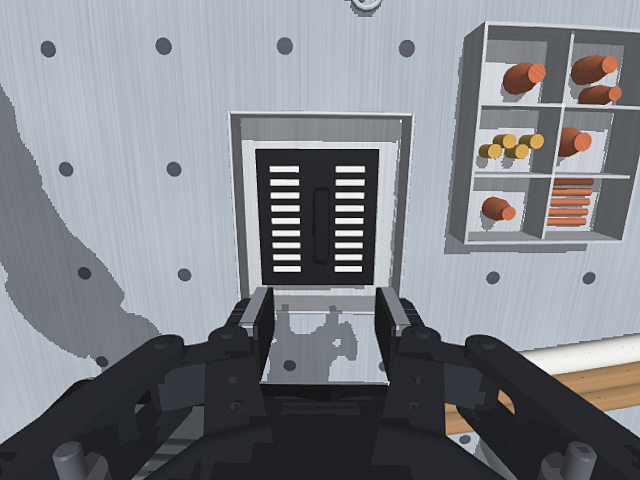

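View pics/side8.png

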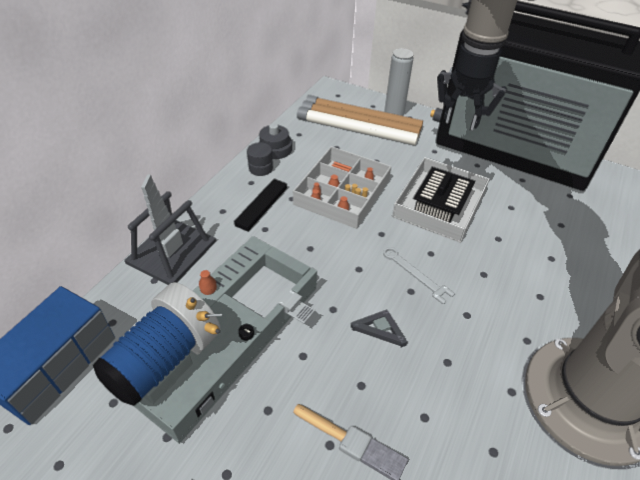

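The cassette, at about (318,217) in the wrist picture, lies flat and centred in the pan. The gripper is clear of it, and the bystanders look unmoved in the side view.

```bash
python3 -c "
from station import *
print(hand_in())"
```

```text
the job is handed in; nothing more can be done
None
```

The cassette is in the waste pan, flat on its base and let go, and I handed the job in at about 17 s; `hand_in` reports no verdict.

- **Latch:** I pressed the spring tab about 12 mm down, at about 5 N vertically. The cassette popped up by itself. A fit to the pictures put its top plate about 11.5 mm higher, against the 14 mm stated, so it was over the 9 mm asked for. Nothing was gripping it at that point.
- **Lift and carry:** I gripped the rib with 50 N and lifted straight up until the underside was about 120 mm above the table. I carried it level to the pan, turning it about 0.1 rad to line up with the pan's sides.
- **Placing:** I lowered it in steps of 1 mm or less until the vertical force went from about −2 N to +5.6 N, then opened the fingers and backed off upward.

**Last checks:** the wrist and side pictures show the cassette level and roughly centred in the pan. The gripper reads no real contact force and is well above it. The brush, square, cup, case and wrench look where they were at the start; I judged that by eye and did not measure it.

**Disagreements:** the side camera's pixels were 1–2 px off the fitted model. The rib also sat about 3 mm further in x than first computed, so I corrected for that from the wrist picture before closing the fingers.

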